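Lock the bench loupe's collar and switch on its light

ROBOT

A 6-joint arm with a two-finger parallel gripper is mounted at the origin on the work surface. World frame = base frame: x ahead of the robot, y to its left, z up, the work surface at z = 0. Lengths are in m, angles in rad, forces in N, time in s.
With the tool pointing down it reaches from about 0.275 to 0.725 m from the base axis. Payload 15.9 kg.
Tool frame: the origin (TCP) lies midway between the tips of the shut fingers; the grasp point (between the pads) lies 19 mm behind it; y points along the fingers, z is the direction in which the jaws open and shut, and the axes are right-handed (so a half turn about y gives the same grasp; the last joint's range is limited). The gripper opens to 85 mm and grips with 20 to 120 N. Pads are 22 mm wide; open, the fingers measure 114 mm over their backs; the gripper's body (76 mm by 85 mm) begins 54 mm behind the grasp point. The pads swing forward as they close: fully open they stand 13 mm farther back than shut.
Start: joints at [-1.257, 0.213, -0.034, 1.323, 0, 1.571], TCP at [0.154, -0.476, 0.231] pointing down, gripper open.
Joint ranges: [-2.98, 2.98], [-0.74, 1.72], [-1.14, 1.35], [-2.1, 2.04], [-1.57, 1.44], [-3.14, 3.14]. Speed limits (rad/s): [1.89, 1.89, 2.39, 2.57, 3.14, 3.14].

INTERFACE

Orientations are given as a 3x3 rotation matrix whose columns are the frame's x, y, z axes.
In Python, from bench import ctrl, optics, workorder gives the robot as it stands.
- The arm moves only by the tool servo_tool, never from a script. Its argument "increments" is a list of rows, each a list of 7 numbers: the turn, a rotation vector about the world's x, y, z in units of 5 degrees (1.0 is 5 degrees), then the shift along the world's x, y, z in units of 50 mm (1.0 is 50 mm), then the closure in counts, from 0 (fully open) to 255 (shut). In form: [[wx, wy, wz, x, y, z, jaw], ...]. A call has 1 to 8 rows; each row shifts and turns the commanded pose from where the row before left it; what a row does not reach is not made up. A row lasts 1/10 s, in which the tool goes at most 50 mm and 8.59 degrees, less where a joint would pass 70% of its speed; a pose out of reach is approached as far as the arm can. A call is refused whole if a number of a shift passes 1 or a number of a turn 1, either way. A call with a gripper value outside its range is refused whole. The fingers move at their own pace and stop on an object; the grip force is fixed at half the most. Time passes only in rows, so rows that do not move let the fingers close. It gives the time, the measured TCP pose, the force and the opening at its end, in the units of the state.
- ctrl.read_state(): the state, without advancing time (a new reading comes with each control period).
- optics.capture(name): name is "scene" or "top" or "wrist"; returns the picture (400x640x3 uint8, red, green, blue); there is no depth.
- optics.camera_params(name): a dict with "fovy" (degrees; the focal length in pixels is half the picture's height over the tangent of half this angle, whatever the lens; pixels are square), "cx", "cy" (the principal point, pixels), "dist_coeffs" ([k1, k2, p1, p2, k3] as OpenCV has them; the pictures are not rectified), "R" (3x3) and "t" (3): a world point X has camera coordinates R X + t. Camera axes: x right, y down, z forward; pixel columns grow to the right and rows downward; lengths in m; the calibration is good to about 2 mm. A picture is of the moment at which its call begins: read the wrist's pose just before it. camera_params takes no time and is no camera call; for the wrist camera it gives the pose at the moment of the call.
- workorder.sign_off(): hands the job in, once; it reports no verdict.
Trained networks look in the newest picture that a camera, given by its name, has taken for a name from the list of things; names that differ only in an ending like _2 or _b are one class to them, and where a whole thing is asked for, a point or a joint stands for the part that bears it (a point fixed in the world has none). Each returns a list of dicts, best first, with "score" (0 to 1); they miss things now and then, are a little off and sometimes report something else, mostly with a low value. They report only what shows in the picture. A call takes as long as a camera call.
- optics.look_for(camera, thing): "pixel" ([column, row] in pixels, amid what is visible of it).
- optics.place_of(camera, thing): "pixel" ([column, row] in pixels: a listed point, or the origin of a listed thing).
The state is a dict: "time_s": time; "q": joint angles; "joint_vel": joint speeds; "joint_efforts": joint torques, N m; "ee_pos": TCP position; "ee_rot": TCP orientation; "force": force on the tool from outside, world axes, zero at the start; "moment": the same for the moment, N m; "gripper_width": finger opening in m.
Only numpy, scipy, OpenCV 4.12 (cv2) and the standard library are available. Lean on these libraries where they do the work, as an engineer would, in place of code of your own. Each camera call takes 0.05 s, during which the arm holds its last target. There are 200 camera calls.

TASK

Get the bench loupe ready for bead work: turn the knurled lock collar around its lens clockwise, as far as it will go, so that its red line meets the green locked mark, and let go of it. Then flip the red toggle on the loupe's base over to its green side, so that it snaps over and stays there. Leave the bracelet, spool, mug, tape, glue and jar where they are.

Things in the scene. Friction and masses are not known exactly. Their poses are not given: they have to be found in the camera images.
- stand: Bench loupe, fixed to the table: white base plate 270 x 260 x 20 mm (x -120..150, y -130..130 mm from the origin) with a post and a leaning black loupe barrel. Origin on the table; x points to its rear (post side), y to its left, z up. Post 20 mm thick, 282 mm high, at x 130, y 50 mm. A bent 16 mm rod holds the barrel from behind, at z 120 to 143 mm, lower than the collar.
- led_bar (a point): Centre of the white LED bar 34 (stand x) x 120 (stand y) x 16 mm, 280 mm above the table, over the rear edge of the collar: it is in the way of a gripper that comes down upright onto the collar.
- loupe_center (a point): Centre of the lock collar, half-way up it on its axis; does not turn with it. z axis: the collar's axis, out of the lens, leaning 35 degrees (0.61 rad) from vertical to the stand's front (-x); x axis: up the slope to the rear; y axis: the stand's y. Collar: knurled aluminium cylinder 56 mm across, 30 mm long. Below it the fixed barrel is thinner (48 mm), so fingertips may reach 12 mm past its lower edge.
- collar_face (a point): Centre of the collar's outer end face, where a fixed dark ring holds the glass; axes as loupe_center, 15 mm along z from it. The collar turns stiffly (0.2 N m at first, rising to 0.33 N m), stays where it is left, and comes up against a hard stop at the locked mark.
- pointer (a point): The red line on the collar's outer end face, 26 mm from the collar's axis and 15 mm above loupe_center along the axis; turns with the collar. From the fully open end to the locked stop the collar turns 2.5 rad clockwise as seen from outside (looking at the lens). It starts up to 0.7 rad on from the open end.
- lock_mark (a point): Where the red line stands when the collar is locked, at its stop: beside the green mark on the fixed inner ring, 26 mm from the axis, at -y of loupe_center; a white mark 2.5 rad from it is the open end.
- switch (a point): Centre of the top of the grey switch block (44 x 66 mm, top 56 mm above the table), near the front right corner of the stand; axes as the stand's. The toggle's pivot is 6 mm below this point. A green patch at its -y end marks on, a black one at its +y end off.
- toggle_tip (a point): The tip of the toggle lever: a red grip 12 mm thick and 20 mm long on a thin steel stem, tip 50 mm from the pivot.
- toggle (a joint): Angle of the toggle lever (rad): 0 off (leans 0.45 rad to the stand's +y), 0.9 on (leans 0.45 rad to the stand's -y). It snaps over its centre at 0.45, about 1.5 N at the grip.
- bracelet: Orange bead-bracelet blank, 66 mm across, 10 mm high, lying on the stand's base under the loupe. Leave alone. Origin: centre of its underside.
- spool: Bare wooden spool 34 mm across, 40 mm high, standing on the left front of the stand's base. Leave alone. Origin: centre of its underside.
- mug: Blue mug 80 mm across, 95 mm high, at the side of the table. Leave alone. Origin: centre of its underside.
- tape: Yellow tape roll 96 mm across, 24 mm high, at the side. Leave alone. Origin: centre of its underside.
- glue: White glue bottle 48 mm across, 130 mm high, at the side. Leave alone. Origin: centre of its underside.
- jar: Amber jar 70 mm across, 85 mm high, at the side. Leave alone. Origin: centre of its underside.

How it is judged:
By the outcome, as a careful person would: the job done as asked, in the order asked, and still so for the second after the job is handed in, with the robot touching nothing.
It also fails if it takes over 70 s, if anything falls off the work surface, if the arm or the gripper's body presses on something with over 40 N, if the wrist force passes 120 N, or if a joint passes its speed limit or range.

## Working session

There is one attempt and no reset: what is moved stays moved. The work goes in short steps, Python scripts to look and compute and a tool call to move; the robot and the scene stay as the last step left them, time stands still between calls to the robot, and variables do not carry over. Pictures are saved under pics/ and viewed, about 8 in all and at most 12, crops included, and the job is handed in when it is done.

Besides the shell and the picture viewer there is one more tool, called after "Call:" as name(argument=value, ...), one argument or row to a line, values as JSON. servo_tool: Moves the arm, as the interface text tells. Its arguments: {"type":"object","properties":{"increments":{"type":"array","items":{"type":"array","items":{"type":"number"}}}},"required":["increments"]}

```bash
ls; mkdir -p pics; cat > h.py <<'E'
import numpy as np, cv2
from bench import ctrl, optics, workorder
def K(c):
    p=optics.camera_params(c); f=200/np.tan(np.radians(p['fovy'])/2)
    return p,np.array([[f,0,p['cx']],[0,f,p['cy']],[0,0,1]])
def proj(c,X):
    p,k=K(c); R=np.array(p['R']); r=cv2.Rodrigues(R)[0]
    return cv2.projectPoints(np.array(X,float).reshape(-1,1,3),r,np.array(p['t'],float),k,np.array(p['dist_coeffs'],float))[0].reshape(-1,2)
def ray(c,px):
    p,k=K(c); u=cv2.undistortPoints(np.array(px,float).reshape(1,1,2),k,np.array(p['dist_coeffs'],float)).ravel()
    R=np.array(p['R']); d=R.T@np.array([u[0],u[1],1]); return -R.T@np.array(p['t']), d/np.linalg.norm(d)
def tri(obs):
    A=np.zeros((3,3));b=np.zeros(3)
    for c,px in obs:
        o,d=ray(c,px);P=np.eye(3)-np.outer(d,d);A+=P;b+=P@o
    X=np.linalg.solve(A,b)
    return X,[float(np.linalg.norm(proj(c,X)[0]-px)) for c,px in obs]
def shot(c,name):
    im=optics.capture(c); cv2.imwrite(f'pics/{name}.png',im[...,::-1]); return im
E
python3 - <<'E'
from h import *
a=shot('scene','s0');b=shot('top','t0')
cv2.imwrite('pics/st0.png',np.vstack([a,b])[...,::-1][:, :])
cv2.imwrite('pics/st0.png',cv2.resize(np.vstack([a,b]),None,fx=.75,fy=.75,interpolation=cv2.INTER_AREA)[...,::-1])
for t in ['loupe_center','collar_face','lock_mark','pointer','led_bar','switch','toggle_tip','stand','spool','mug','glue','jar','tape']:
    r={c:optics.place_of(c,t)[:1] for c in('scene','top')}
    print(t,{c:(np.round(v[0]['pixel'],1).tolist(),round(v[0]['score'],2)) for c,v in r.items() if v})
    if all(r.values()):
        X,e=tri([(c,np.array(r[c][0]['pixel'])) for c in r]);print('   ',X.round(4),np.round(e,1))
E
```

```text
pics
loupe_center {'scene': ([214.1, 182.3], 0.21), 'top': ([320.5, 193.6], 0.67)}
    [ 0.6791 -0.1077  0.2452] [55.8 55.4]
collar_face {'scene': ([322.6, 194.6], 0.62), 'top': ([323.1, 196.7], 0.81)}
    [ 0.5744 -0.0234  0.1659] [1.7 1.8]
lock_mark {'scene': ([315.2, 188.6], 0.49), 'top': ([330.5, 197.3], 0.73)}
    [ 0.5733 -0.0456  0.1734] [0.4 0.5]
pointer {'scene': ([321.7, 198.1], 0.59), 'top': ([317.1, 190.2], 0.58)}
    [ 0.5918 -0.0099  0.1744] [0.8 0.8]
led_bar {'scene': ([307.8, 174.7], 0.73), 'top': ([321.3, 164.2], 0.87)}
    [ 0.6349 -0.0205  0.2845] [0.3 0.3]
switch {'scene': ([326.8, 184.4], 0.69), 'top': ([314.1, 189.3], 0.71)}
    [ 0.5844 -0.0012  0.2255] [1.1 1.1]
toggle_tip {'top': ([342.7, 239.0], 0.39)}
stand {'scene': ([327.8, 226.3], 0.7), 'top': ([320.9, 219.1], 0.94)}
    [ 0.5354 -0.0235 -0.0072] [0.3 0.3]
spool {'scene': ([369.9, 221.9], 0.66), 'top': ([288.6, 246.4], 0.46)}
    [0.4523 0.0748 0.0095] [0.6 0.6]
mug {'scene': ([249.8, 161.3], 0.81), 'top': ([455.2, 239.2], 0.73)}
    [ 0.4687 -0.4311 -0.0069] [1.  1.2]
glue {'scene': ([453.2, 325.0], 0.7), 'top': ([178.1, 199.4], 0.81)}
    [ 0.5985  0.4258 -0.0141] [3.1 2.6]
jar {'scene': ([458.7, 274.0], 0.57), 'top': ([194.1, 248.4], 0.8)}
    [ 0.4467  0.3691 -0.0104] [3.2 3. ]
tape {'scene': ([215.3, 182.1], 0.75), 'top': ([454.9, 188.1], 0.59)}
    [ 0.6259 -0.4381  0.0024] [0.9 1. ]
```

View pics/st0.png

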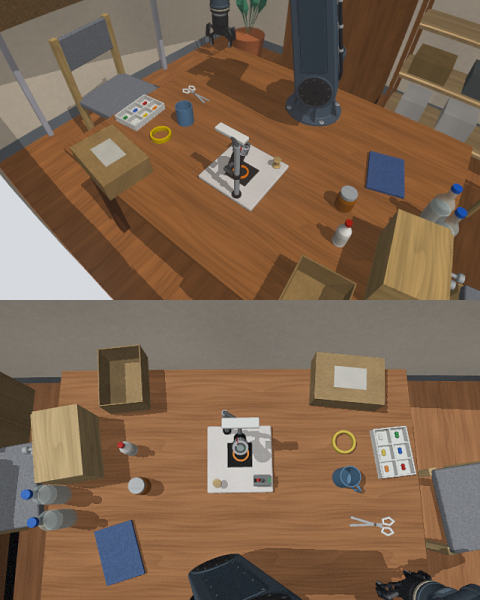

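The pictures show the stand at about (0.535, -0.02), roughly square to the world. The switch is at the front right, near top-view pixel (349, 240). Next I'll check the tool frame and move to a view along the collar's axis.

```bash
python3 - <<'E'
from h import *
s=ctrl.read_state();print(np.round(s['ee_rot'],3),s['ee_pos'],s['gripper_width'],s['time_s'])
p,k=K('wrist');R=np.array(p['R']);c=-R.T@np.array(p['t']);E=np.array(s['ee_rot'])
print('cam in tool',E.T@(c-s['ee_pos']),'\n',(R@E).round(3),k[0,0])
from scipy.spatial.transform import Rotation as Ro
# target: y = approach, choose z(jaw) ±world y
a=np.radians(35);y=np.array([np.sin(a),0,-np.cos(a)])
for sg in(1,-1):
    z=np.array([0,sg,0]);x=np.cross(y,z);T=np.c_[x,y,z]
    print(sg,np.degrees(Ro.from_matrix(T@E.T).as_rotvec())/5)
print((np.array([.45,-.022,.33])-s['ee_pos'])/.05)
E
```

```text
[[-0.951 -0.     0.309]
 [-0.309 -0.    -0.951]
 [ 0.    -1.     0.   ]] [ 0.15432178 -0.47557807  0.23134195] 0.08524871418503757 1.4
cam in tool [-0.07225085 -0.14323286  0.0003993 ] 
 [[ 0.001 -0.001  1.   ]
 [ 0.959 -0.284 -0.001]
 [ 0.284  0.959  0.001]] 317.05288550122833
1 [-9.7832083  -1.54661165 31.02910704]
-1 [ 1.09897902 -6.94189847 -3.48273933]
[5.91356436 9.07156133 1.97316093]
```

Call:
servo_tool(
  increments=[
    [0.08,-0.5,-0.25,0.42,0.65,0.14,0],
    [0.08,-0.5,-0.25,0.42,0.65,0.14,0],
    [0.08,-0.5,-0.25,0.42,0.65,0.14,0],
    [0.08,-0.5,-0.25,0.42,0.65,0.14,0],
    [0.08,-0.5,-0.25,0.42,0.65,0.14,0],
    [0.08,-0.5,-0.25,0.42,0.65,0.14,0],
    [0.08,-0.5,-0.25,0.42,0.65,0.14,0],
  ],
)

```text
time_s: 2.1
ee_pos: [0.3019, -0.2468, 0.2807]
ee_rot: [[-0.94, 0.305, 0.154], [-0.154, 0.025, -0.988], [-0.305, -0.952, 0.024]]
force: [0.8, 0.9, 0.3]
gripper_width: 0.0856
```

Call:
servo_tool(
  increments=[
    [0.08,-0.5,-0.25,0.42,0.65,0.14,0],
    [0.08,-0.5,-0.25,0.42,0.65,0.14,0],
    [0.08,-0.5,-0.25,0.42,0.65,0.14,0],
    [0.08,-0.5,-0.25,0.42,0.65,0.14,0],
    [0.08,-0.5,-0.25,0.42,0.65,0.14,0],
    [0.08,-0.5,-0.25,0.42,0.65,0.14,0],
    [0.08,-0.5,-0.25,0.42,0.65,0.14,0],
    [0,0,0,0,0,0,0],
  ],
)

```text
time_s: 2.9
ee_pos: [0.4485, -0.0172, 0.3298]
ee_rot: [[-0.815, 0.579, 0.006], [-0.004, 0.005, -1.0], [-0.579, -0.815, -0.002]]
force: [-0.5, -0.7, -0.8]
gripper_width: 0.0853
```

```bash
cat >> h.py <<'E'
def see(c,things):
    for t in things:
        r=optics.place_of(c,t)[:2]
        print(t,[(np.round(v['pixel'],1).tolist(),round(v['score'],2)) for v in r])
E
python3 - <<'E'
from h import *
shot('wrist','w1')
see('wrist',['loupe_center','collar_face','lock_mark','pointer','led_bar','switch','toggle_tip','stand','spool'])
s=ctrl.read_state();print(np.round(s['ee_rot'],3),s['ee_pos'],np.round(s['q'],3),s['force'],s['time_s'])
p,k=K('wrist');print(k.tolist(),p['R'],p['t'],p['dist_coeffs'])
E
```

```text
loupe_center []
collar_face [([318.6, 163.6], 0.88)]
lock_mark [([344.2, 161.7], 0.96)]
pointer [([309.5, 139.2], 0.97)]
led_bar [([318.6, 41.1], 0.87)]
switch [([386.8, 276.3], 0.56)]
toggle_tip [([370.9, 272.6], 0.53)]
stand [([318.1, 232.0], 0.7)]
spool [([258.8, 283.8], 0.94)]
[[-0.817  0.576 -0.002]
 [ 0.002 -0.001 -1.   ]
 [-0.576 -0.817 -0.001]] [ 0.44752457 -0.02277506  0.32892507] [-0.085 -0.451 -0.567  0.842  0.048  3.075] [-0.82545887 -0.74287938  0.58237076] 3.4
[[317.05288550122833, 0.0, 319.3464379986306], [0.0, 317.05288550122833, 201.53224373422182], [0.0, 0.0, 1.0]] [[-2.95152239e-03 -9.99995599e-01 -3.01068017e-04]
 [-9.47299473e-01  2.89243134e-03 -3.20336297e-01]
 [ 3.20335758e-01 -6.60278177e-04 -9.47303841e-01]] [-0.02191696  0.55849528  0.32623929] [0.01693069 0.         0.         0.         0.        ]
```

View pics/w1.png

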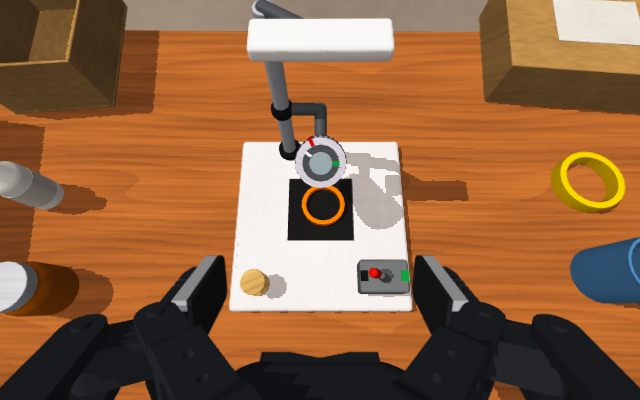

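The wrist view shows the collar face at (319, 163), the red line at (310, 139) and the green mark at (344, 162). The toggle leans left at (375, 273), and the switch block spans 358..410 x 260..295. The base edges look square to the world. I'll compute positions from these.

```bash
python3 - <<'E'
from h import *
W=dict(face=[318.6,163.6],mark=[344.2,161.7],ptr=[309.5,139.2],led=[318.6,41.1],sw=[386.8,276.3],st=[318.1,232])
def atz(px,z):
    o,d=ray('wrist',px);return o+d*(z-o[2])/d[2]
print('stand z0',atz(W['st'],0).round(4),'led',atz(W['led'],.28).round(4),'sw',atz(W['sw'],.056).round(4))
for n,px in dict(fl=[230,310],fr=[412,310],rl=[243,142],rr=[397,142]).items(): print('base',n,atz(px,.02).round(4))
for n,px in dict(fl=[250,59],fr=[392,61]).items(): print('led bottom front',n,atz(px,.272).round(4))
obs=[('wrist',np.array(W['face'])),('scene',np.array([322.6,194.6])),('top',np.array([323.1,196.7]))]
F,e=tri(obs);print('face',F.round(4),e)
obs=[('wrist',np.array(W['mark'])),('scene',np.array([315.2,188.6])),('top',np.array([330.5,197.3]))]
M,e=tri(obs);print('mark',M.round(4),e)
a=np.radians(35);n=np.array([-np.sin(a),0,np.cos(a)]);u=np.array([np.cos(a),0,np.sin(a)])
for k in('face','mark','ptr'):
    o,d=ray('wrist',W[k]);P=o+d*((F-o)@n)/(d@n);print(k,P.round(4),'upslope,y',(P-F)@u*1e3,(P-F)[1]*1e3)
# scale depth: mark-face should be 26mm
E
```

```text
stand z0 [ 0.5389 -0.0215  0.    ] led [ 0.6355 -0.0233  0.28  ] sw [ 0.4653 -0.113   0.056 ]
base fl [0.4237 0.1012 0.02  ]
base fr [ 0.4229 -0.1522  0.02  ]
base rl [0.6875 0.1029 0.02  ]
base rr [ 0.6867 -0.1529  0.02  ]
led bottom front fl [0.6247 0.0347 0.272 ]
led bottom front fr [ 0.6222 -0.085   0.272 ]
face [ 0.5755 -0.0229  0.168 ] [1.2964191942419008, 1.875291555405261, 1.7595057615079295]
mark [ 0.5741 -0.0472  0.1747] [3.6288263131968153, 1.1710294258772416, 0.2802176217528173]
face [ 0.5767 -0.0228  0.1688] upslope,y 1.4457726162677231 0.010639978618377094
mark [ 0.5784 -0.0511  0.17  ] upslope,y 3.47408562809354 -28.287936738524685
ptr [ 0.5985 -0.0131  0.1841] upslope,y 28.057809761663737 9.77880910329657
```

Call:
servo_tool(
  increments=[
    [-0.7,0,1,0,0,0,0],
    [-0.7,0,1,0,0,0,0],
    [-0.7,0,1,0,0,0,0],
    [-0.7,0,1,0,0,0,0],
    [-0.7,0,1,0,0,0,0],
    [-0.7,0,1,0,0,0,0],
    [-0.7,0,1,0,0,0,0],
    [-0.7,0,1,0,0,0,0],
  ],
)

```text
time_s: 4.2
ee_pos: [0.4475, -0.0223, 0.329]
ee_rot: [[-0.536, 0.575, 0.618], [-0.755, 0.003, -0.656], [-0.379, -0.818, 0.432]]
force: [0.9, 0.5, -0.8]
gripper_width: 0.0855
```

Call:
servo_tool(
  increments=[
    [-0.7,0,1,0,0,0,0],
    [-0.7,0,1,0,0,0,0],
    [-0.7,0,1,0,0,0,0],
    [-0.7,0,1,0,0,0,0],
    [-0.7,0,1,0,0,0,0],
    [-0.7,0,1,0,0,0,0],
    [-0.7,0,1,0,0,0,0],
    [-0.7,0,1,0,0,0,0],
  ],
)

```text
time_s: 5.0
ee_pos: [0.4476, -0.0223, 0.329]
ee_rot: [[0.113, 0.572, 0.812], [-0.991, 0.003, 0.136], [0.075, -0.82, 0.568]]
force: [-0.3, -0.3, -0.8]
gripper_width: 0.0855
```

Call:
servo_tool(
  increments=[
    [-0.7,0,1,0.1,0,-0.1,0],
    [-0.7,0,1,0.1,0,-0.1,0],
    [-0.7,0,1,0.1,0,-0.1,0],
    [-0.7,0,1,0.1,0,-0.1,0],
    [-0.7,0,1,0.1,0,-0.1,0],
    [-0.7,0,1,0.1,0,-0.1,0],
    [-0.7,0,1,0.1,0,-0.1,0],
    [-0.7,0,1,0,0,-0.1,0],
  ],
)

```text
time_s: 5.8
ee_pos: [0.483, -0.0224, 0.2887]
ee_rot: [[0.686, 0.571, 0.451], [-0.55, 0.001, 0.835], [0.476, -0.821, 0.314]]
force: [0.4, -0.6, 0.7]
gripper_width: 0.0856
```

Call:
servo_tool(
  increments=[
    [-0.7,0,1,0.1,0,-0.1,0],
    [-0.7,0,1,0.1,0,-0.1,0],
    [-0.7,0,1,0.1,0,-0.1,0],
    [-0.7,0,1,0.1,0,-0.1,0],
    [-0.7,0,1,0.1,0,-0.1,0],
    [-0.7,0,1,0.1,0,-0.1,0],
    [-0.7,0,1,0,0,0,0],
    [-0.7,0,1,0,0,0,0],
  ],
)

```text
time_s: 6.6
ee_pos: [0.5125, -0.0224, 0.2586]
ee_rot: [[0.792, 0.57, -0.218], [0.267, -0.002, 0.964], [0.549, -0.822, -0.154]]
force: [-0.0, 0.8, 0.5]
gripper_width: 0.0855
```

Call:
servo_tool(
  increments=[
    [-0.7,0,1,0,0,0,0],
    [-0.7,0,1,0,0,0,0],
    [-0.7,0,1,0,0,0,0],
    [-0.7,0,1,0,0,0,0],
    [-0.7,0,1,0,0,0,0],
    [-0.7,0,1,0,0,0,0],
    [0,0,0,0,0,0,0],
  ],
)

```text
time_s: 7.3
ee_pos: [0.5126, -0.0223, 0.2589]
ee_rot: [[0.507, 0.572, -0.645], [0.787, -0.004, 0.616], [0.35, -0.82, -0.452]]
force: [0.7, -0.2, 0.1]
gripper_width: 0.0856
```

```bash
python3 - <<'E'
from h import *
shot('wrist','w2')
see('wrist',['loupe_center','collar_face','lock_mark','pointer','led_bar','switch','toggle_tip'])
s=ctrl.read_state();print(np.round(s['ee_rot'],3),s['ee_pos'],np.round(s['q'],3),s['force'],s['time_s'])
p=optics.camera_params('wrist');print(np.round(p['R'],4).tolist(),np.round(p['t'],4).tolist())
E
```

```text
loupe_center [([316.9, 202.5], 0.7)]
collar_face [([320.6, 210.4], 0.8), ([199.0, 317.8], 0.46)]
lock_mark [([301.0, 182.9], 0.74)]
pointer [([308.0, 234.3], 0.96)]
led_bar [([199.9, 317.0], 0.88)]
switch []
toggle_tip [([411.3, 29.7], 0.7)]
[[ 0.509  0.572 -0.644]
 [ 0.786 -0.003  0.618]
 [ 0.351 -0.82  -0.451]] [ 0.51258817 -0.02189636  0.2589817 ] [-0.063 -0.288 -0.65   0.601  0.033 -0.956] [-0.09169185 -0.06804523 -0.36478254] 7.7
[[-0.6428, 0.6183, -0.4523], [0.3244, 0.7545, 0.5705], [0.694, 0.22, -0.6855]] [0.4609, -0.2686, -0.0154]
```

View pics/w2.png

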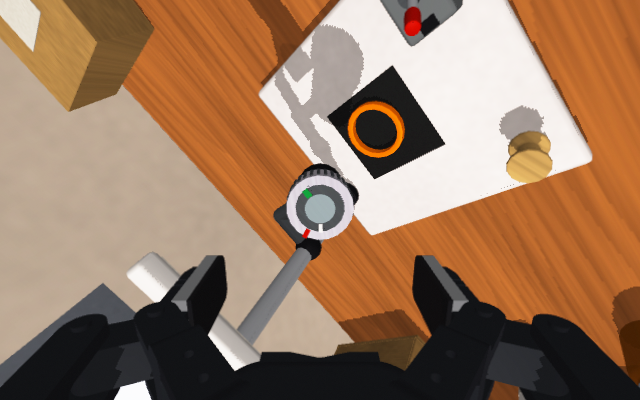

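The ring centre is at (320, 209), the red line at (307, 234), the green mark at (306, 193), and the white open mark at (321, 228). Next I'll triangulate from the two wrist views.

```bash
python3 - <<'E'
from h import *
k=np.array([[317.053,0,319.346],[0,317.053,201.532],[0,0,1]]);D=np.array([.01693,0,0,0,0])
V=[(np.array([[-2.95152239e-03,-9.99995599e-01,-3.01068017e-04],[-9.47299473e-01,2.89243134e-03,-3.20336297e-01],[3.20335758e-01,-6.60278177e-04,-9.47303841e-01]]),np.array([-0.02191696,0.55849528,0.32623929]))]
p=optics.camera_params('wrist');V.append((np.array(p['R']),np.array(p['t'])))
def r(v,px):
    u=cv2.undistortPoints(np.array(px,float).reshape(1,1,2),k,D).ravel();R,t=v;d=R.T@np.r_[u,1];return -R.T@t,d/np.linalg.norm(d)
def tr(pp):
    A=0;b=0
    for v,px in zip(V,pp):
        o,d=r(v,px);P=np.eye(3)-np.outer(d,d);A=A+P;b=b+P@o
    X=np.linalg.solve(A,b);return X,[float(np.linalg.norm(np.cross(X-r(v,px)[0],r(v,px)[1]))*1e3) for v,px in zip(V,pp)]
for n,pp in dict(face=([318.6,163.6],[320.6,210.4]),faceeye=([320,162.5],[320,209]),mark=([344.2,161.7],[301,182.9]),ptr=([309.5,139.2],[308,234.3]),tog=([370.9,272.6],[411.3,29.7])).items():
    X,e=tr(pp);print(n,X.round(4),np.round(e,1))
F=tr(([320,162.5],[320,209]))[0]
a=np.radians(35);nn=np.array([-np.sin(a),0,np.cos(a)]);u=np.array([np.cos(a),0,np.sin(a)])
# fit face along ray w2 by ring outer contour radius
im=cv2.imread('pics/w2.png');
for n,px in dict(ptr=[307,234],mark=[306,193],white=[321,228]).items():
    o,d=r(V[1],px);P=o+d*((F-o)@nn)/(d@nn)-F;print(n,np.round([P@u*1e3,P[1]*1e3],1),np.degrees(np.arctan2(P[1],P@u)))
th=np.linspace(0,2*np.pi,12,endpoint=False)
for nm,rad in(('outer',.028),):
    C=F+rad*(np.cos(th)[:,None]*u+np.sin(th)[:,None]*[0,1,0]);P=proj('wrist',C)
    for q in P: cv2.circle(im,tuple(int(round(x)) for x in q),1,(255,0,255),-1)
s=ctrl.read_state();tc=np.array(s['ee_pos']);dd=tc-F
print('tcp rel face: axis,upslope,y',dd@nn*1e3,dd@u*1e3,dd[1]*1e3)
cv2.imwrite('pics/w2c.png',cv2.resize(im[150:270,240:400],None,fx=4,fy=4))
E
```

```text
face [ 0.5664 -0.0211  0.1875] [2.2 2.2]
faceeye [ 0.5681 -0.0221  0.1859] [2.7 2.7]
mark [ 0.5709 -0.0472  0.1815] [3.3 3.3]
ptr [ 0.5904 -0.0104  0.194 ] [3.7 3.7]
tog [ 0.4628 -0.0811  0.1216] [0.7 0.7]
ptr [19.6 12.3] 32.154478426807394
mark [ -1.  -14.5] -93.99347606456274
white [ 7.6 15.2] 63.27909590944139
tcp rel face: axis,upslope,y 91.76334144417133 -3.557142417649581 0.2430989993227467
```

View pics/w2c.png

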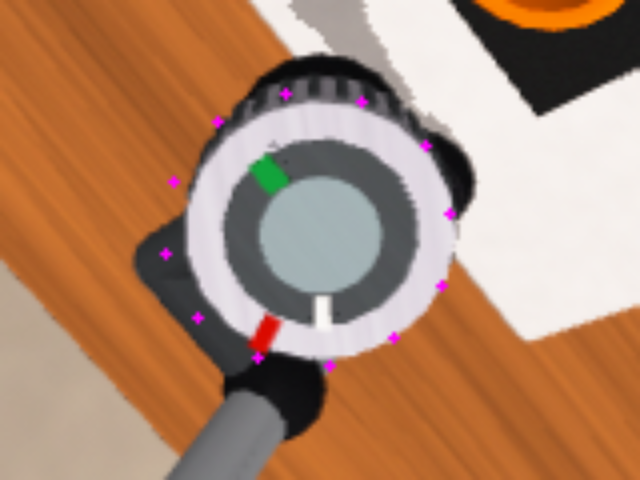

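The projected circle sits a few pixels left of the ring and is slightly too large. I'll fit the ring outline in both wrist views, letting the camera have a small fixed offset in the tool frame.

```bash
python3 - <<'E'
from h import *
from scipy.optimize import least_squares
k=np.array([[317.053,0,319.346],[0,317.053,201.532],[0,0,1]]);D=np.array([.01693,0,0,0,0])
p=optics.camera_params('wrist')
V=[(np.array([[-2.95152239e-03,-9.99995599e-01,-3.01068017e-04],[-9.47299473e-01,2.89243134e-03,-3.20336297e-01],[3.20335758e-01,-6.60278177e-04,-9.47303841e-01]]),np.array([-0.02191696,0.55849528,0.32623929])),(np.array(p['R']),np.array(p['t']))]
C=[]
for f,c,r in(('w1',(320,162),32),('w2',(320.8,207.3),42)):
    im=cv2.imread(f'pics/{f}.png').astype(int);y,x=np.mgrid[:400,:640]
    m=((im.min(2)>165)&(np.hypot(x-c[0],y-c[1])<r)).astype(np.uint8)
    if f=='w2': m[:, :]*=((x-c[0])**2+(y-c[1])**2<38**2).astype(np.uint8)
    n,l,st,_=cv2.connectedComponentsWithStats(m);i=1+np.argmax(st[1:,4])
    cn=max(cv2.findContours((l==i).astype(np.uint8),cv2.RETR_EXTERNAL,cv2.CHAIN_APPROX_NONE)[0],key=len)
    h=cv2.convexHull(cn);e=cv2.fitEllipse(h);print(f,st[i],e);C.append(h.reshape(-1,2).astype(float))
a=np.radians(35);n=np.array([-np.sin(a),0,np.cos(a)]);u=np.array([np.cos(a),0,np.sin(a)])
def res(x,full=True):
    F=x[:3];o=np.r_[x[3:5],0];out=[]
    for (R,t),c in zip(V,C):
        t2=t+o
        q=cv2.undistortPoints(c.reshape(-1,1,2),k,D).reshape(-1,2);d=np.c_[q,np.ones(len(q))]@R;o0=-R.T@t2
        P=o0+d*(((F-o0)@n)/(d@n))[:,None]
        out.append((np.linalg.norm(P-F,axis=1)-.0278)*1e3/ (1+0*len(q)))
    return np.r_[np.concatenate(out),x[3:]*1e3/2]
s=least_squares(res,[.568,-.022,.18,0,0],loss='soft_l1');print(s.x.round(4),np.abs(s.fun[:-2]).mean())
F=s.x[:3];print('loupe_center',(F-.015*n).round(4))
np.save('F.npy',F)
E
```

```text
w1 [ 289  137   63   51 1236] ((320.4776306152344, 161.91619873046875), (50.03359603881836, 66.43163299560547), 86.58021545410156)
w2 [ 287  175   72   65 1595] ((321.6331787109375, 206.89112854003906), (62.69702911376953, 72.32721710205078), 89.60681915283203)
[ 0.5727 -0.0225  0.1819  0.0053  0.0011] 2.1975390918247752
loupe_center [ 0.5813 -0.0225  0.1697]
```

Call:
servo_tool(
  increments=[
    [0,0,0,0.187,0,-0.235,0],
    [0,0,0,0.187,0,-0.235,0],
    [0,0,0,0.187,0,-0.235,0],
    [0,0,0,0.187,0,-0.235,0],
    [0,0,0,0,0,0,0],
  ],
)

```text
time_s: 8.2
ee_pos: [0.5498, -0.0218, 0.2103]
ee_rot: [[0.509, 0.57, -0.645], [0.786, -0.003, 0.618], [0.35, -0.822, -0.45]]
force: [-0.6, -0.4, 0.1]
gripper_width: 0.0855
```

```bash
python3 - <<'E'
from h import *
im=shot('wrist','w3')
see('wrist',['loupe_center','collar_face','lock_mark','pointer'])
s=ctrl.read_state();print(np.round(s['ee_rot'],3),s['ee_pos'],s['force'])
cv2.imwrite('pics/w3c.png',cv2.resize(im[120:300,200:440],None,fx=3,fy=3)[...,::-1])
E
```

```text
loupe_center [([321.7, 222.9], 0.84)]
collar_face [([302.3, 266.9], 0.29)]
lock_mark [([297.7, 201.6], 0.66)]
pointer [([305.3, 267.2], 0.92)]
[[ 0.508  0.573 -0.644]
 [ 0.787 -0.003  0.618]
 [ 0.352 -0.82  -0.452]] [ 0.55003611 -0.02187296  0.21288826] [-0.18715408 -0.44687607 -1.21084966]
```

View pics/w3c.png

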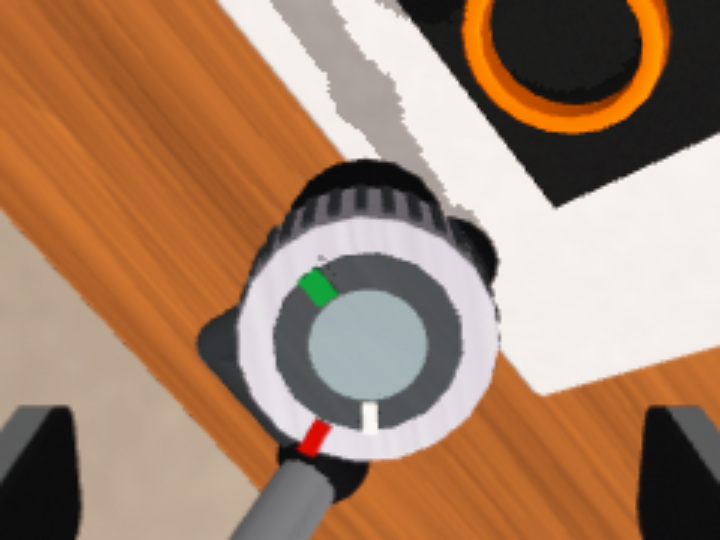

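The collar face centre is at about (323, 232) with a diameter of about 87 px, so its depth is 0.204 m. The jaws are centred at column 319, so the collar lies about 2 mm towards +z of the tool. Now I'll descend onto it.

Call:
servo_tool(
  increments=[
    [0,0,0,0.169,0.011,-0.236,0],
    [0,0,0,0.169,0.011,-0.236,0],
    [0,0,0,0.169,0.011,-0.236,0],
    [0,0,0,0.169,0.011,-0.236,0],
  ],
)

```text
time_s: 8.85
ee_pos: [0.5843, -0.0197, 0.1653]
ee_rot: [[0.508, 0.573, -0.643], [0.787, -0.003, 0.618], [0.352, -0.819, -0.452]]
force: [0.4, -0.1, -0.7]
gripper_width: 0.0852
```

Call:
servo_tool(
  increments=[
    [0,0,0,0.169,0.011,-0.236,0],
    [0,0,0,0.169,0.011,-0.236,0],
    [0,0,0,0,0,0,0],
  ],
)

```text
time_s: 9.15
ee_pos: [0.6006, -0.0185, 0.1403]
ee_rot: [[0.508, 0.571, -0.645], [0.787, -0.003, 0.617], [0.35, -0.821, -0.451]]
force: [0.5, -0.2, -0.0]
gripper_width: 0.0853
```

```bash
python3 - <<'E'
from h import *
im=shot('wrist','w4')
see('wrist',['pointer','lock_mark'])
s=ctrl.read_state();print(s['ee_pos'],s['force'],s['moment'],s['time_s'])
E
```

```text
pointer []
lock_mark []
[ 0.60066256 -0.01859439  0.14206744] [ 0.21565183  0.37898227 -0.38531056] [ 0.00137757  0.4763859  -0.05922519] 9.3
```

View pics/w4.png

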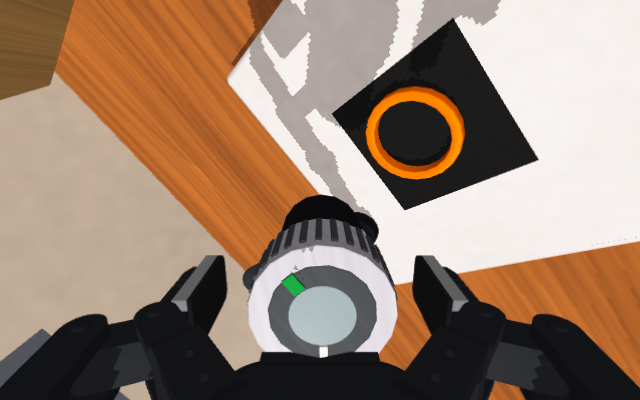

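The collar is between the fingers, 40 mm behind the TCP and off centre by about 2 mm. I'll correct that and close.

Call:
servo_tool(
  increments=[
    [0,0,0,0,0.05,0,60],
    [0,0,0,0,0,0,255],
    [0,0,0,0,0,0,255],
    [0,0,0,0,0,0,255],
    [0,0,0,0,0,0,255],
    [0,0,0,0,0,0,255],
  ],
)

```text
time_s: 9.9
ee_pos: [0.6005, -0.0157, 0.142]
ee_rot: [[0.507, 0.573, -0.644], [0.787, -0.002, 0.617], [0.352, -0.82, -0.452]]
force: [-14.9, 2.9, 14.8]
gripper_width: 0.055
```

Call:
servo_tool(
  increments=[
    [0.35,0,-0.5,0,0,0,255],
    [0.35,0,-0.5,0,0,0,255],
    [0.35,0,-0.5,0,0,0,255],
    [0.35,0,-0.5,0,0,0,255],
  ],
)

```text
time_s: 10.3
ee_pos: [0.6007, -0.0159, 0.1422]
ee_rot: [[0.633, 0.572, -0.521], [0.637, -0.003, 0.771], [0.44, -0.82, -0.366]]
force: [-12.4, -0.0, 13.0]
gripper_width: 0.0548
```

```bash
python3 - <<'E'
from h import *
s=ctrl.read_state();E=np.array(s['ee_rot']);print(np.round(E.T@s['force'],1),np.round(E.T@s['moment'],2),np.round(s['q'],3),s['gripper_width'])
E
```

```text
[ -2.1 -17.7   1.7] [ 0.89 -0.25  0.83] [-0.036  0.008 -0.726  0.228  0.018 -0.72 ] 0.054782818683182175
```

Call:
servo_tool(
  increments=[
    [0.56,0,-0.8,0,0,0,255],
    [0.56,0,-0.8,0,0,0,255],
    [0.56,0,-0.8,0,0,0,255],
    [0.56,0,-0.8,0,0,0,255],
    [0.56,0,-0.8,0,0,0,255],
    [0.56,0,-0.8,0,0,0,255],
    [0.56,0,-0.8,0,0,0,255],
    [0.56,0,-0.8,0,0,0,255],
  ],
)

```text
time_s: 11.1
ee_pos: [0.601, -0.0169, 0.1424]
ee_rot: [[0.82, 0.572, -0.004], [0.007, -0.003, 1.0], [0.572, -0.82, -0.006]]
force: [-10.2, -7.8, 11.7]
gripper_width: 0.0546
```

Call:
servo_tool(
  increments=[
    [0.56,0,-0.8,0,0,0,255],
    [0.56,0,-0.8,0,0,0,255],
    [0.56,0,-0.8,0,0,0,255],
    [0.56,0,-0.8,0,0,0,255],
    [0.56,0,-0.8,0,0,0,255],
    [0.56,0,-0.8,0,0,0,255],
    [0.56,0,-0.8,0,0,0,255],
  ],
)

```text
time_s: 11.8
ee_pos: [0.6008, -0.0178, 0.1423]
ee_rot: [[0.681, 0.572, 0.458], [-0.557, -0.002, 0.831], [0.476, -0.82, 0.317]]
force: [-12.4, -15.5, 11.7]
gripper_width: 0.055
```

```bash
python3 - <<'E'
from h import *
s=ctrl.read_state();E=np.array(s['ee_rot']);print(np.round(E.T@s['force'],1),np.round(E.T@s['moment'],2),np.round(s['q'],3),s['gripper_width'])
E
```

```text
[  5.8 -16.6 -14.9] [-2.7  -0.32 -0.55] [-0.041  0.009 -0.724  0.229  0.021  0.557] 0.05504844659375536
```

Call:
servo_tool(
  increments=[
    [0.56,0,-0.8,0,-0.01,0,255],
    [0.56,0,-0.8,0,-0.01,0,255],
    [0.56,0,-0.8,0,-0.01,0,255],
    [0.56,0,-0.8,0,-0.01,0,255],
  ],
)

```text
time_s: 12.2
ee_pos: [0.6005, -0.0184, 0.142]
ee_rot: [[0.491, 0.572, 0.657], [-0.802, 0.002, 0.598], [0.34, -0.82, 0.46]]
force: [-15.0, -0.9, 15.0]
gripper_width: 0.0549
```

```bash
cat > st.py <<'E'
from h import *
s=ctrl.read_state();E=np.array(s['ee_rot']);print(np.round(E.T@s['force'],1),np.round(E.T@s['moment'],2),np.round(s['q'],3),s['gripper_width'],s['time_s'])
E
python3 st.py
```

```text
[ -1.5 -20.9  -3.5] [-1.15 -0.35  0.92] [-0.045  0.009 -0.725  0.229  0.028  0.893] 0.05494882411224746 12.2
```

Call:
servo_tool(
  increments=[
    [0.28,0,-0.4,0,0,0,255],
    [0.28,0,-0.4,0,0,0,255],
  ],
)

```text
time_s: 12.4
ee_pos: [0.6004, -0.0184, 0.142]
ee_rot: [[0.434, 0.572, 0.696], [-0.849, 0.002, 0.529], [0.301, -0.82, 0.486]]
force: [-15.5, -4.0, 14.3]
gripper_width: 0.0548
```

```bash
python3 st.py
```

```text
[  1.  -20.6  -5.9] [-1.56 -0.37  0.45] [-0.045  0.008 -0.725  0.229  0.028  0.977] 0.05476056639621755 12.4
```

Call:
servo_tool(
  increments=[
    [0.28,0,-0.4,0,0,0,255],
    [0.28,0,-0.4,0,0,0,255],
  ],
)

```text
time_s: 12.6
ee_pos: [0.6003, -0.0185, 0.1419]
ee_rot: [[0.374, 0.572, 0.73], [-0.891, 0.002, 0.455], [0.259, -0.82, 0.51]]
force: [-18.2, -5.1, 15.1]
gripper_width: 0.0551
```

```bash
python3 st.py
```

```text
[  1.6 -22.8  -7.9] [-1.8  -1.64  0.17] [-0.045  0.008 -0.726  0.228  0.028  1.061] 0.05514640873867305 12.6
```

The torque jumped from 0.37 to 1.64 N m, so the collar is at its stop. I'll release and back out along the axis.

Call:
servo_tool(
  increments=[
    [0,0,0,0,0,0,255],
    [0,0,0,0,0,0,0],
    [0,0,0,0,0,0,0],
    [0,0,0,0,0,0,0],
    [0,0,0,0,0,0,0],
    [0,0,0,-0.1,0,0.145,0],
    [0,0,0,-0.2,0,0.286,0],
    [0,0,0,-0.2,0,0.286,0],
  ],
)

```text
time_s: 13.4
ee_pos: [0.5749, -0.018, 0.1776]
ee_rot: [[0.376, 0.571, 0.73], [-0.89, 0.003, 0.456], [0.258, -0.821, 0.509]]
force: [1.2, 1.2, 0.5]
gripper_width: 0.0855
```

Call:
servo_tool(
  increments=[
    [0,0,0,-0.2,0,0.286,0],
    [0,0,0,-0.3,0,0.429,0],
    [0,0,0,-0.3,0,0.429,0],
    [0,0,0,-0.3,0,0.429,0],
    [0,0,0,0,0,0,0],
  ],
)

```text
time_s: 13.9
ee_pos: [0.5206, -0.0181, 0.2596]
ee_rot: [[0.374, 0.576, 0.727], [-0.89, 0.003, 0.456], [0.261, -0.818, 0.513]]
force: [1.5, 0.6, -0.1]
gripper_width: 0.0854
```

```bash
python3 - <<'E'
from h import *
im=shot('wrist','w5')
see('wrist',['collar_face','lock_mark','pointer','switch','toggle_tip','spool'])
s=ctrl.read_state();print(np.round(s['ee_rot'],3),s['ee_pos'],np.round(s['q'],3),s['force'],s['time_s'])
E
```

```text
collar_face [([317.6, 202.2], 0.83)]
lock_mark [([303.9, 229.5], 0.7)]
pointer [([303.1, 226.5], 0.92)]
switch [([120.8, 191.6], 0.68)]
toggle_tip [([130.1, 192.0], 0.67)]
spool []
[[ 0.376  0.57   0.73 ]
 [-0.89   0.003  0.456]
 [ 0.258 -0.821  0.509]] [ 0.52053561 -0.01801661  0.25469464] [-0.056 -0.267 -0.646  0.586  0.035  1.052] [-0.36527646 -1.21529448 -0.62742324] 14.25
```

View pics/w5.png

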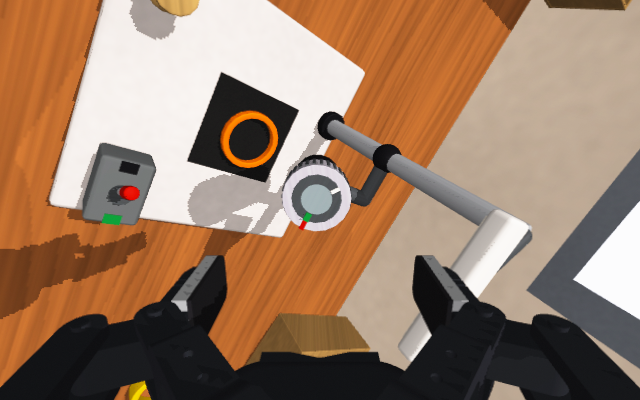

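The red line now stands at the green mark, near (305, 222), and the gripper is clear of it. The toggle grip is at (130, 193), and the block runs from its black end at (130, 168) to its green end at (112, 219). Next I'll work out the switch position.

```bash
python3 - <<'E'
from h import *
from scipy.spatial.transform import Rotation as Ro
def atz(px,z):
    o,d=ray('wrist',px);return (o+d*(z-o[2])/d[2]).round(4)
for n,px,z in(('sw',[120.8,191.6],.056),('tip',[130.1,192],.095),('tipeye',[131,193],.095),('black',[130,168],.056),('green',[112,219],.056)):print(n,atz(px,z))
s=ctrl.read_state();E=np.array(s['ee_rot']);y=np.array([0,0,-1.]);z=np.array([1.,0,0]);T=np.c_[np.cross(y,z),y,z]
print(np.degrees(Ro.from_matrix(T@E.T).as_rotvec())/5)
E
```

```text
sw [ 0.4671 -0.0994  0.056 ]
tip [ 0.4659 -0.0792  0.095 ]
tipeye [ 0.4667 -0.0799  0.095 ]
black [ 0.4678 -0.0752  0.056 ]
green [ 0.4678 -0.1284  0.056 ]
[ 1.61316539  6.83204932 -5.2675652 ]
```

Call:
servo_tool(
  increments=[
    [0.2,0.855,-0.66,-0.135,-0.068,0,255],
    [0.2,0.855,-0.66,-0.135,-0.068,0,255],
    [0.2,0.855,-0.66,-0.135,-0.068,0,255],
    [0.2,0.855,-0.66,-0.135,-0.068,0,255],
    [0.2,0.855,-0.66,-0.135,-0.068,0,255],
    [0.2,0.855,-0.66,-0.135,-0.068,0,255],
    [0.2,0.855,-0.66,-0.135,-0.068,0,255],
    [0.2,0.855,-0.66,-0.135,-0.068,0,255],
  ],
)

```text
time_s: 15.05
ee_pos: [0.4666, -0.0453, 0.2553]
ee_rot: [[-0.003, -0.003, 1.0], [-1.0, -0.001, -0.003], [0.001, -1.0, -0.003]]
force: [-0.5, 0.8, 0.1]
gripper_width: 0.0
```

Call:
servo_tool(
  increments=[
    [0,0,0,0,0,-0.4,255],
    [0,0,0,0,0,-0.4,255],
    [0,0,0,0,0,-0.4,255],
    [0,0,0,0,0,-0.4,255],
    [0,0,0,0,0,-0.3,255],
    [0,0,0,0,0,0,255],
  ],
)

```text
time_s: 15.65
ee_pos: [0.4655, -0.0451, 0.1585]
ee_rot: [[-0.001, -0.004, 1.0], [-1.0, -0.002, -0.001], [0.002, -1.0, -0.004]]
force: [-0.8, -0.0, -0.1]
gripper_width: -0.0002
```

```bash
python3 - <<'E'
from h import *
im=shot('wrist','w6')
see('wrist',['switch','toggle_tip'])
s=ctrl.read_state();print(np.round(s['ee_rot'],3),s['ee_pos'],np.round(s['q'],3),s['force'],s['time_s'],s['gripper_width'])
print(proj('wrist',[s['ee_pos'],[.4665,-.106+.0217,.095],[.4665,-.106,.056]]))
E
```

```text
switch []
toggle_tip [([581.6, 203.5], 0.19)]
[[-0.001  0.001  1.   ]
 [-1.    -0.002 -0.001]
 [ 0.002 -1.     0.001]] [ 0.46703302 -0.04527109  0.16116705] [-0.095  0.175 -0.261  1.135 -0.002  1.476] [-0.59619773 -0.08558488 -0.20441501] 15.8 -0.0001775133321959952
[[319.45379836 258.02909328]
 [318.6220255  264.95259699]
 [318.69968135 265.93506438]]
```

View pics/w6.png

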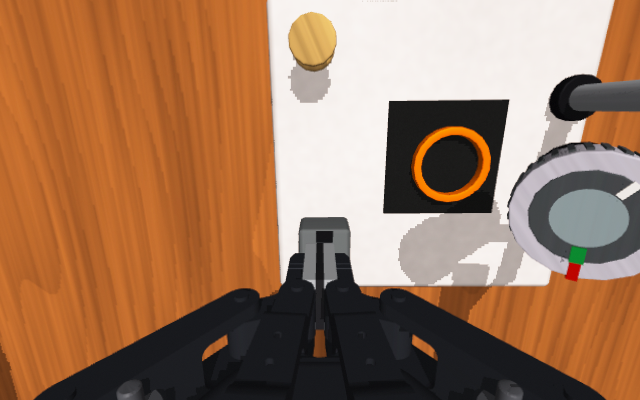

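The wrist view shows the block's +y edge at row ~233, columns 300..350, and the black patch at (325, 236). The toggle itself is hidden behind the fingers. The red line still sits at the green mark, at (575, 262).

```bash
python3 - <<'E'
from h import *
def atz(px,z):
    o,d=ray('wrist',px);return (o+d*(z-o[2])/d[2]).round(4)
print(atz([325,233],.056),atz([299,233],.056),atz([350,233],.056),'patch',atz([325,236],.056), 'base right edge',atz([450,286],.02),'left front',atz([277,200],.02))
E
```

```text
[ 0.4719 -0.0752  0.056 ] [ 0.45   -0.0751  0.056 ] [ 0.4929 -0.0752  0.056 ] patch [ 0.4719 -0.0779  0.056 ] base right edge [ 0.5995 -0.148   0.02  ] left front [ 0.4276 -0.0567  0.02  ]
```

Call:
servo_tool(
  increments=[
    [0,0,0,0.09,0,-0.3,255],
    [0,0,0,0,0,-0.4,255],
    [0,0,0,0,0,-0.4,255],
    [0,0,0,0,0,-0.35,255],
    [0,0,0,0,0,-0.17,255],
    [0,0,0,0,0,0,255],
  ],
)

```text
time_s: 16.4
ee_pos: [0.471, -0.0452, 0.0795]
ee_rot: [[-0.001, -0.0, 1.0], [-1.0, -0.002, -0.001], [0.002, -1.0, -0.0]]
force: [0.7, -0.6, -0.1]
gripper_width: -0.0
```

Call:
servo_tool(
  increments=[
    [0,0,0,0,-0.1,0,255],
    [0,0,0,0,-0.1,0,255],
    [0,0,0,0,-0.1,0,255],
    [0,0,0,0,-0.1,0,255],
    [0,0,0,0,-0.1,0,255],
    [0,0,0,0,-0.1,0,255],
    [0,0,0,0,-0.1,0,255],
  ],
)

```text
time_s: 17.1
ee_pos: [0.4712, -0.0807, 0.0797]
ee_rot: [[-0.001, 0.0, 1.0], [-1.0, -0.002, -0.001], [0.002, -1.0, 0.0]]
force: [0.1, 0.8, -0.5]
gripper_width: -0.0002
```

Call:
servo_tool(
  increments=[
    [0,0,0,0,-0.05,0,255],
    [0,0,0,0,-0.05,0,255],
    [0,0,0,0,-0.05,0,255],
  ],
)

```text
time_s: 17.4
ee_pos: [0.4712, -0.088, 0.0797]
ee_rot: [[-0.001, 0.0, 1.0], [-1.0, -0.002, -0.001], [0.002, -1.0, 0.0]]
force: [-0.9, -0.2, 0.6]
gripper_width: 0.0005
```

Call:
servo_tool(
  increments=[
    [0,0,0,0,-0.05,0,255],
    [0,0,0,0,-0.05,0,255],
    [0,0,0,0,-0.05,0,255],
    [0,0,0,0,-0.05,0,255],
  ],
)

```text
time_s: 17.8
ee_pos: [0.4712, -0.098, 0.0797]
ee_rot: [[-0.001, 0.0, 1.0], [-1.0, -0.002, -0.001], [0.002, -1.0, 0.0]]
force: [0.3, 1.0, 0.4]
gripper_width: -0.0002
```

Call:
servo_tool(
  increments=[
    [0,0,0,0,0.3,0,255],
    [0,0,0,0,0.3,0,255],
    [0,0,0,0,0.2,0.5,255],
    [0,0,0,-0.3,0,0.8,255],
    [0,0,0,-0.4,0,0.8,255],
    [0,0,0,-0.4,0,0.8,0],
    [0,0,0,-0.4,0,0.8,0],
  ],
)

```text
time_s: 18.5
ee_pos: [0.3951, -0.0577, 0.2663]
ee_rot: [[-0.001, 0.001, 1.0], [-1.0, -0.002, -0.0], [0.002, -1.0, 0.001]]
force: [1.9, -0.4, 1.0]
gripper_width: 0.028
```

Call:
servo_tool(
  increments=[
    [0,0,0,-0.4,0,0,0],
    [0,0,0,0,0,0,0],
    [0,0,0,0,0,0,0],
  ],
)

```text
time_s: 18.8
ee_pos: [0.3763, -0.0578, 0.2646]
ee_rot: [[-0.001, 0.001, 1.0], [-1.0, -0.002, -0.001], [0.002, -1.0, 0.001]]
force: [0.2, 0.2, -1.0]
gripper_width: 0.0723
```

```bash
python3 - <<'E'
from h import *
im=shot('wrist','w7')
see('wrist',['switch','toggle_tip','pointer','lock_mark'])
s=ctrl.read_state();print(s['ee_pos'],s['force'],s['time_s'])
print('tip on/off exp',proj('wrist',[[.4715,-.108-.0217,.095],[.4715,-.108+.0217,.095]]))
E
```

```text
switch [([399.4, 211.1], 0.72)]
toggle_tip [([405.9, 241.3], 0.53)]
pointer [([587.4, 186.8], 0.7)]
lock_mark [([587.8, 186.7], 0.61)]
[ 0.37642365 -0.05772773  0.26416294] [-0.87594139  1.10605564 -0.0341792 ] 19.05
tip on/off exp [[408.13376753 246.61148053]
 [411.43601302 208.08603625]]
```

View pics/w7.png

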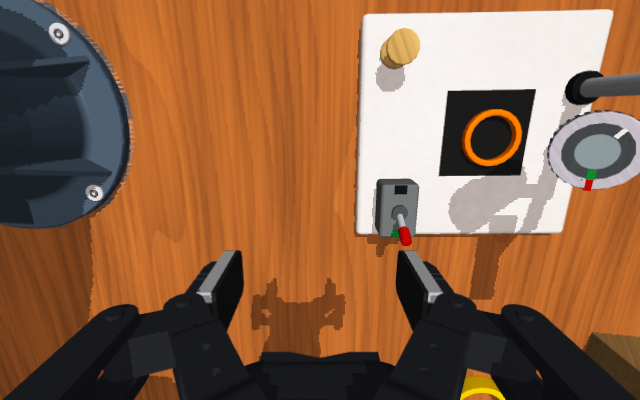

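The toggle leans over its green end, with the tip at (406, 241) against a predicted (408, 247) for on. The red line at (588, 185) is in line with the green mark at (591, 175). The spool and bracelet haven't moved, and the robot is clear of everything.

```bash
python3 -c "
from bench import workorder;print(workorder.sign_off())"
```

```text
the job is handed in; nothing more can be done
None
```

The loupe is set up as asked, and I handed the job in at about 19 s of the 70 s allowed.

- **Collar:** I gripped it along its leaning axis and turned it about 2.0 rad clockwise to the hard stop. There the torque jumped from 0.37 to 1.64 N m, and I then let go. The last wrist picture shows the red line in line with the green mark.
- **Toggle:** I pushed it over with the closed fingertips. The last picture shows it leaning over the green patch with the fingers clear, about 5 px from where I predicted the tip would be when on. The push was too light to stand out from force-sensor noise, so that picture is the only proof it snapped over.
- **Other objects:** the spool and bracelet look unmoved in the last picture. I didn't check the mug, tape, glue or jar again, but the arm never touched down near them.
- **Disagreements along the way:** early position estimates of the collar differed by up to 19 mm along its axis, and of the switch by about 14 mm. Closer wrist views settled both before any contact. The wrist force during gripping stayed near 25 N or below.

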